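Press the plate onto a name badge

TASK

Lay the wooden name badge with the metal plate flat on the cork pad in the press's open drawer, plate up and lengthwise as the pad lies, let go of it, and then push the drawer fully home. Then push the press's knob down 25 mm (give or take 5 mm) so that the foot bears on the badge, and finish while still holding it there: do not let the knob come up. Leave the other things on the desk where they are.

Things in the scene. Friction and masses are not known exactly. Their poses are not given: they have to be found in the camera images.
- badge: The name badge: a beech block 64 (x) x 30 (y) x 14 mm (z) with a thin aluminium plate, 56 x 23 mm, on its upper face; about 35 g. The only block with a plate. It lies flat, plate up, on the table to the left or right of the press, at any yaw. Origin: centre of its underside; z up.
- press: Grey hand press, fixed: base 190 x 170 mm, column at its far end, arm 70 mm wide over the drawer's place (98 to 125 mm above the table, reaching 35 mm forward of the plunger's axis). Origin: on the table under the plunger's vertical axis. Its -x axis points out of the front, the way the drawer opens, roughly to the robot (turned up to 0.25 rad); z up.
- drawer (a joint): How far the press's aluminium drawer is out, m: 0 = fully home, 0.125 = its stop; starts 0.10 to 0.12. It slides level along the press's x with about 2 N of friction and stays where left. An open tray, inside 124 mm across (y) and 122 mm along x, walls up to 50 mm, front panel (156 mm wide, 70 mm before the pad's centre) up to 55 mm above the table.
- drawer_pad (a point): Centre of the cork pad in the middle of the drawer's inner floor, at the floor's surface (26 mm above the table). The pad is 84 mm along the drawer's travel (x) by 46 mm across (y), flush with the floor. Axes as the press's. With the drawer home it lies under the plunger's axis.
- drawer_pull (a point): Middle of the drawer's bar handle: a horizontal round bar 10 mm thick and 70 mm long across the drawer, 42 mm above the table, 28 mm in front of the front panel and 98 mm in front of the pad's centre. Its front can be pushed with shut fingers standing vertically in front of it.
- plunger (a joint): How far the plunger is pushed down, m: 0 = up (rest), 0.040 = its stop. A spring pushes it back up: about 4 N to start it, about 15 N at 25 mm with the badge under the foot; it springs up when let go.
- knob_top (a point): Centre of the top face of the plunger's round black knob, 52 mm across, 22 mm tall; 200 mm above the table at rest. It moves straight down with the plunger. It can be pushed with shut fingers from above. z up.
- foot: The press foot at the plunger's lower end: a steel plate 70 (x) x 36 (y) x 10 mm, sprung against the plunger. Origin: centre of its underside, 56 mm above the table at rest; it meets the top of a badge lying on the pad after 16 mm of the plunger's travel, and from there its spring gives (about 0.5 N per mm).
- long_block: plain beech block 100 x 30 x 14 mm without a plate, loose; not to be used. Origin: centre of its underside.
- short_block: plain beech block 36 x 30 x 14 mm without a plate, loose; not to be used. Origin: centre of its underside.
- tape_measure: small grey tape measure, 50 x 30 mm, 38 mm high, loose; not to be used. Origin: centre of its underside.
- mug: white mug, 80 mm across, 95 mm high, handle on one side; not to be used. Origin: centre of its underside.
- pen_cup: black pen cup, 72 mm across, 100 mm high, with pens standing out to 175 mm; not to be used. Origin: centre of its underside.
- phone: phone lying flat, 148 x 72 x 8 mm; not to be used. Origin: centre of its underside.
- stapler: black stapler, 130 x 36 mm, 54 mm high; not to be used. Origin: centre of its underside.
Things that resemble listed ones, but are neither listed nor needed, are in the scene too. What is shaped like the badge but blue or turquoise is not meant.

How it is judged:
By the outcome, as a careful person would: the job done as asked, in the order asked, and still so for the second after the job is handed in, while the arm keeps its last pose, push and grip.
It also fails if it takes over 64 s, if anything falls off the work surface, if the arm or the gripper's body presses on something with over 40 N, if the wrist force passes 120 N, or if a joint passes its speed limit or range.

ROBOT

A 6-joint arm with a two-finger parallel gripper is mounted at the origin on the work surface. World frame = base frame: x ahead of the robot, y to its left, z up, the work surface at z = 0. Lengths are in m, angles in rad, forces in N, time in s.
With the tool pointing down it reaches from about 0.375 to 0.975 m from the base axis. Payload 3.8 kg.
Tool frame: the origin (TCP) lies midway between the tips of the shut fingers; the grasp point (between the pads) lies 19 mm behind it; z points along the fingers, y is the line along which they close (so a half turn about z gives the same grasp; the last joint's range is limited). The gripper opens to 85 mm and grips with 20 to 120 N. Pads are 22 mm wide; open, the fingers measure 114 mm over their backs; the gripper's body (76 mm by 85 mm) begins 54 mm behind the grasp point. The pads swing forward as they close: fully open they stand 13 mm farther back than shut.
Start: joints at [1.216, 0.264, 1.604, -0, 1.274, -0.037], TCP at [0.211, 0.641, 0.195] pointing down, gripper open.
Joint ranges: [-2.63, 2.63], [-0.94, 2.18], [0.31, 2.57], [-1.31, 4.45], [0, 2.66], [-2.55, 2.55]. Speed limits (rad/s): [2.57, 2.57, 3.14, 3.14, 3.14, 3.14].

INTERFACE

Orientations are given as [roll, pitch, yaw] about the fixed x, y, z axes, in that order (R = Rz(yaw) Ry(pitch) Rx(roll)).
In Python, from bench import monitor, vision, r gives the robot as it stands.
- The arm moves only by the tool arm_command, never from a script. Its argument "deltas" is a list of rows, each an object with "delta_pos": the shift along the tool's x, y, z in m, a list of three; "rot": the turn, a rotation vector about the tool's x, y, z in rad, a list of three; "grip": the opening, from -1 (shut) to 1 (fully open), so that 0 is half open. In form: [{"delta_pos": [tx, ty, tz], "rot": [ax, ay, az], "grip": grip}, ...]. A call has 1 to 12 rows; each row is the pose to reach, as a shift and turn from the pose commanded when the call began, along the tool's axes at that moment; what a row does not reach only later rows make up. A row lasts 1/8 s, in which the tool goes at most 62.5 mm and 10.7 degrees, less where a joint would pass 70% of its speed; a pose out of reach is approached as far as the arm can. A call with a gripper value outside its range is refused whole. The fingers move at their own pace and stop on an object; the grip force is fixed at half the most. Time passes only in rows, so rows that repeat a pose let the fingers close. It gives the time, the measured TCP pose, the force, the opening and the grip force at its end, in the units of the state.
- monitor.state(): the state, without advancing time (a new reading comes with each control period).
- vision.camera(name): name is "scene" or "top" or "wrist"; returns the picture (420x560x3 uint8, red, green, blue); there is no depth.
- vision.camera_info(name): a dict with "fx", "fy", "cx", "cy" (pixels), "distortion" ([k1, k2, p1, p2, k3] as OpenCV has them; the pictures are not rectified), "rvec" (rotation vector, rad) and "tvec" (3), from world to camera coordinates, as OpenCV has them. Camera axes: x right, y down, z forward; pixel columns grow to the right and rows downward; lengths in m; the calibration is good to about 2 mm. A picture is of the moment at which its call begins: read the wrist's pose just before it. camera_info takes no time and is no camera call; for the wrist camera it gives the pose at the moment of the call.
- r.close_job(): hands the job in; it is judged then, once.
The state is a dict: "clock": time; "q": joint angles; "qd": joint speeds; "joint_torque": joint torques, N m; "tcp_pos": TCP position; "eef_rot": TCP orientation; "wrist_force": force on the tool from outside, world axes, zero at the start; "ft_torque": the same for the moment, N m; "gripper_width": opening from 0.0 (shut) to 1.0 (fully open); "grasp_force": force on a finger pad.
Only numpy, scipy, OpenCV 4.12 (cv2) and the standard library are available. Lean on these libraries where they do the work, as an engineer would, in place of code of your own. Each camera call takes 0.05 s, during which the arm holds its last target. There are 200 camera calls.

## Working session

There is one attempt and no reset: what is moved stays moved. The work goes in short steps, Python scripts to look and compute and a tool call to move; the robot and the scene stay as the last step left them, time stands still between calls to the robot, and variables do not carry over. Pictures are saved under pics/ and viewed, at most 10 in all, crops included, and the job is handed in when it is done.

Besides the shell and the picture viewer there is one more tool, called by a JSON object that holds its "name" and its "arguments". arm_command: Moves the arm, as the interface text tells. Its arguments: {"type":"object","properties":{"deltas":{"type":"array","items":{"type":"object","properties":{"delta_pos":{"type":"array","items":{"type":"number"}},"rot":{"type":"array","items":{"type":"number"}},"grip":{"type":"number"}}}}},"required":["deltas"]}

```bash
mkdir -p pics; ls; cat > h.py <<'E'
import numpy as np, cv2
from bench import monitor, vision, r
def shot(name,fn,crop=None,scale=1):
    im=cv2.cvtColor(np.asarray(vision.camera(name)),cv2.COLOR_RGB2BGR)
    cv2.imwrite('pics/full_'+fn,im)
    if crop: im=im[crop[1]:crop[3],crop[0]:crop[2]]
    cv2.imwrite('pics/'+fn,cv2.resize(im,None,fx=scale,fy=scale,interpolation=cv2.INTER_CUBIC))
def ray(ci,uv,z):
    """pixel -> world point on plane at height z"""
    K=np.array([[ci['fx'],0,ci['cx']],[0,ci['fy'],ci['cy']],[0,0,1.]])
    R,_=cv2.Rodrigues(np.array(ci['rvec'],float)); t=np.array(ci['tvec'],float).ravel()
    n=cv2.undistortPoints(np.array([[uv]],float),K,np.array(ci['distortion'],float))[0,0]
    d=R.T@np.array([n[0],n[1],1]); c=-R.T@t
    return c+d*(z-c[2])/d[2]
E
python3 - <<'E'
from h import *
shot('top','top.png',None,1.4); shot('scene','scene.png',None,1.4)
s=monitor.state(); print(s)
E
```

```text
pics
{'clock': 0.1, 'q': array([ 1.21606919e+00,  2.64706353e-01,  1.60526813e+00, -1.38019868e-05,
        1.27368694e+00, -3.68664908e-02]), 'qd': array([-0.00103083, -0.00072276, -0.00173539,  0.00181412, -0.00060298,
       -0.00014059]), 'joint_torque': array([ 4.67221034e-04, -5.16707754e+01, -3.68587911e+01,  1.91667277e-05,
        6.26313355e-03, -4.71789061e-07]), 'tcp_pos': array([0.21068713, 0.64049196, 0.19395079]), 'eef_rot': array([-3.13952481e+00, -6.30708758e-05,  2.82373600e+00]), 'wrist_force': array([ 0.58612752,  0.32853048, -0.23444244]), 'ft_torque': array([-0.03576828,  0.01530264,  0.00464712]), 'grasp_force': 0.0, 'gripper_width': 1.0026368190603279}
```

View pics/top.png

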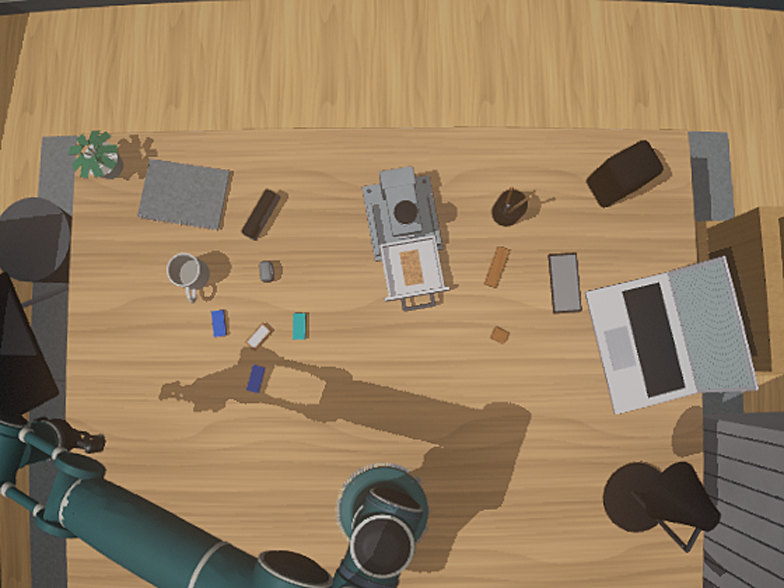

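View pics/scene.png

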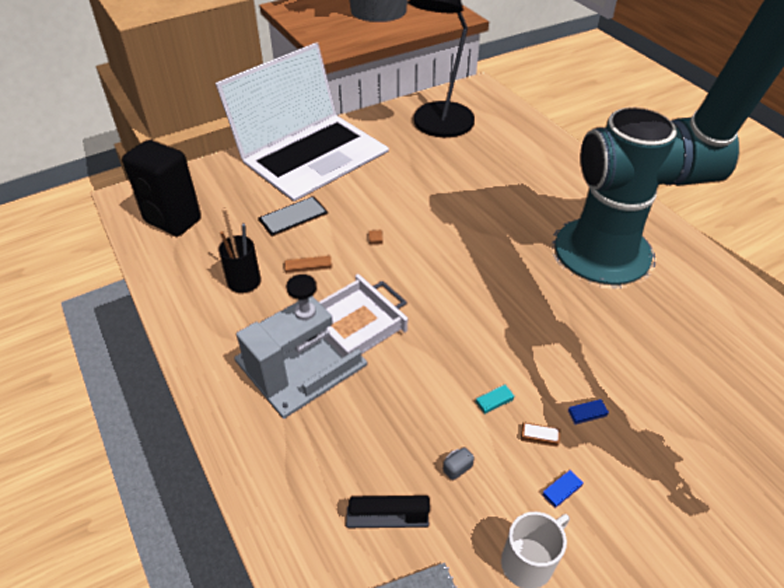

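The top view shows the badge (white plate) at about (259,335) in the 1.4x picture. The press knob is at (405,211), the pad at (411,267) and the handle at (421,302). I'll enlarge both areas.

```bash
python3 - <<'E'
import cv2,numpy as np
im=cv2.imread('pics/full_top.png')
a=im[185:295,150:220]; b=im[115:225,253:333]
o=np.hstack([cv2.resize(x,None,fx=5,fy=5,interpolation=cv2.INTER_CUBIC) for x in (a,b)])
for i in range(0,o.shape[1],50): o[:6,i]=(0,0,255)
for i in range(0,o.shape[0],50): o[i,:6]=(0,0,255)
cv2.imwrite('pics/comp.png',o)
E
```

```text
(no output)
```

View pics/comp.png

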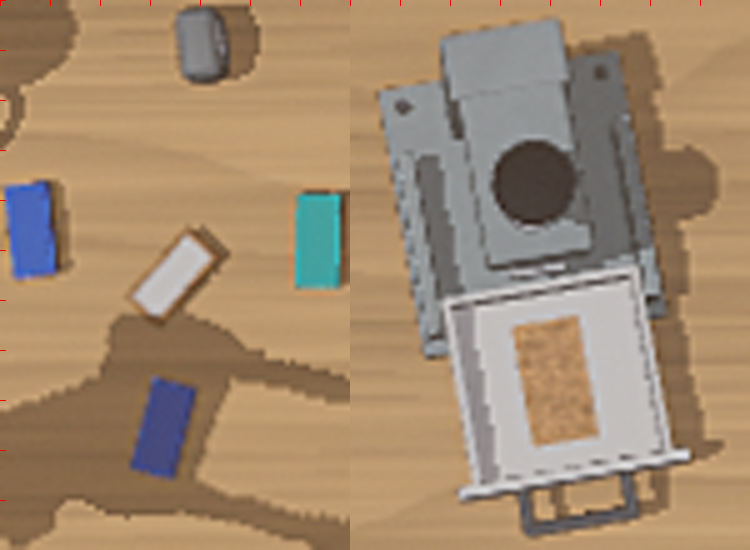

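Badge plate corners in the crop are (193,234), (217,252), (157,316) and (133,296). The knob centre is (535,182), the pad corners are (513,325), (580,316), (598,436) and (533,446), and the bar's ends are (527,527) and (637,512).

```bash
python3 - <<'E'
from h import *
ci=vision.camera_info('top')
A=lambda x,y,z: ray(ci,(150+(x+.5)/5-.5,185+(y+.5)/5-.5),z)
B=lambda x,y,z: ray(ci,(253+(x-350+.5)/5-.5,115+(y+.5)/5-.5),z)
p=np.array([A(*q,.014) for q in [(193,234),(217,252),(157,316),(133,296)]])
print('badge',p.mean(0),'sides',[np.linalg.norm(p[i]-p[i-1]) for i in range(4)])
d=(p[0]+p[1]-p[2]-p[3]);print('yaw',np.arctan2(d[1],d[0]))
k=B(535,182,.2);print('knob',k)
p=np.array([B(*q,.026) for q in [(513,325),(580,316),(598,436),(533,446)]])
print('pad',p.mean(0),'sides',[np.linalg.norm(p[i]-p[i-1]) for i in range(4)])
d=(p[0]+p[1]-p[2]-p[3]);print('yaw',np.arctan2(d[1],d[0]))
d=k-p.mean(0);print('yaw2',np.arctan2(d[1],d[0]),np.hypot(*d[:2]))
f=np.array([B(460,494,.055),B(690,455,.055)]);d=f[0]-f[1];print('front',f.mean(0),np.linalg.norm(d),np.arctan2(-d[0],d[1]))
h=np.array([B(527,527,.042),B(637,512,.042)]);d=h[0]-h[1];print('bar',h.mean(0),np.linalg.norm(d),np.arctan2(-d[0],d[1]))
s=monitor.state();R=cv2.Rodrigues(np.zeros(3))[0]
w=vision.camera_info('wrist');Rw=cv2.Rodrigues(np.array(w['rvec'],float))[0];print('wristcam',-Rw.T@np.array(w['tvec']).ravel(),Rw[2], w['fx'])
E
```

```text
badge [0.4246124  0.30168908 0.014     ] sides [np.float64(0.05875644948817968), np.float64(0.020677112293292325), np.float64(0.05965831615347218), np.float64(0.02152094196102081)]
yaw -0.7617600614058839
knob [ 0.68834165 -0.0531158   0.2       ]
pad [ 0.58831176 -0.07060294  0.026     ] sides [np.float64(0.08380589006312267), np.float64(0.046020649123873644), np.float64(0.08297291418391178), np.float64(0.044540412142856464)]
yaw 0.14697202704266252
yaw2 0.17307010590633137 0.10154693051847369
front [ 0.52159894 -0.0818837   0.055     ] 0.15509618088193877 0.16364549001292925
bar [ 0.49257806 -0.08673602  0.042     ] 0.07424224077395744 0.13071225240451861
wristcam [0.13224735 0.66696763 0.37169527] [ 0.3004611  -0.10121521 -0.94840846] 292.6536021843545
```

Every size agrees with the given ones: the pad is 84x45, the panel 155 mm and the drawer about 0.101 out. The press yaw is about 0.16. I'll move above the badge with the tool's yaw at 2.38.

{"name": "arm_command", "arguments": {"deltas": [{"delta_pos": [-0.309, -0.255, 0.06], "rot": [0, 0, 0.444], "grip": 1}, {"delta_pos": [-0.309, -0.255, 0.06], "rot": [0, 0, 0.444], "grip": 1}, {"delta_pos": [-0.309, -0.255, 0.06], "rot": [0, 0, 0.444], "grip": 1}, {"delta_pos": [-0.309, -0.255, 0.06], "rot": [0, 0, 0.444], "grip": 1}, {"delta_pos": [-0.309, -0.255, 0.06], "rot": [0, 0, 0.444], "grip": 1}, {"delta_pos": [-0.309, -0.255, 0.06], "rot": [0, 0, 0.444], "grip": 1}, {"delta_pos": [-0.309, -0.255, 0.06], "rot": [0, 0, 0.444], "grip": 1}, {"delta_pos": [-0.309, -0.255, 0.06], "rot": [0, 0, 0.444], "grip": 1}, {"delta_pos": [-0.309, -0.255, 0.06], "rot": [0, 0, 0.444], "grip": 1}, {"delta_pos": [-0.309, -0.255, 0.06], "rot": [0, 0, 0.444], "grip": 1}]}}

```text
clock: 1.35
tcp_pos: [0.4243, 0.3035, 0.1353]
eef_rot: [3.141, -0.0, 2.381]
wrist_force: [-0.4, 0.4, -0.3]
gripper_width: 1.002
grasp_force: 0.0
```

```bash
python3 - <<'E'
from h import *
import json
s=monitor.state();print(s['clock'],s['tcp_pos'],s['eef_rot'],s['q'])
ci=vision.camera_info('wrist'); shot('wrist','w1.png',None,1.4)
json.dump({k:np.array(v).ravel().tolist() if np.ndim(v) else float(v) for k,v in ci.items()},open('w1.json','w'))
E
```

```text
1.35 [0.42428673 0.30350301 0.13534847] [ 3.14125157e+00 -2.51326051e-04  2.38131175e+00] [ 5.72948425e-01  2.01029925e-02  1.99482997e+00  3.59451659e-04
  1.12638736e+00 -2.37721452e-01]
```

View pics/w1.png

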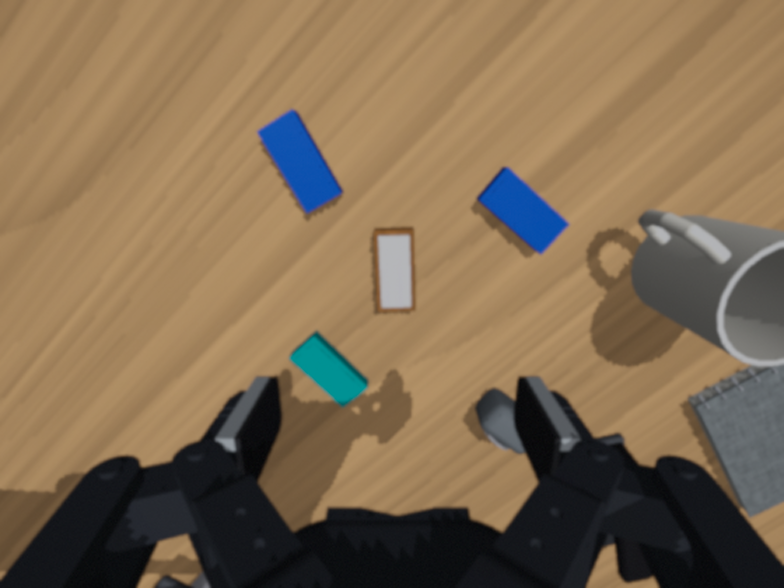

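The wrist view shows the badge's plate with corners at (379,236), (409,234), (412,309) and (382,311). The neighbouring blocks are clear of the fingers.

```bash
python3 - <<'E'
from h import *
import json
ci=json.load(open('w1.json'))
p=np.array([ray(ci,((x+.5)/1.4-.5,(y+.5)/1.4-.5),.014) for x,y in [(379,236),(409,234),(412,309),(382,311)]])
c=p.mean(0);print(c,[np.linalg.norm(p[i]-p[i-1]) for i in range(4)])
d=p[0]+p[1]-p[2]-p[3];a=np.arctan2(d[1],d[0]);print('yaw',a,a+np.pi)
s=monitor.state();y=2.3813;dx,dy=(c-s['tcp_pos'])[:2]
print('tool',dx*np.cos(y)+dy*np.sin(y),dx*np.sin(y)-dy*np.cos(y))
E
```

```text
[0.42206514 0.30322081 0.014     ] [np.float64(0.058696262990185155), np.float64(0.022043130852273017), np.float64(0.05855486974319598), np.float64(0.023400311189000954)]
yaw 2.4193851031647524 5.5609777567545455
tool 0.0013929516871388763 -0.0017375746074238818
```

{"name": "arm_command", "arguments": {"deltas": [{"delta_pos": [0.001, -0.002, 0.05], "rot": [0, 0, -0.03], "grip": 1}, {"delta_pos": [0.001, -0.002, 0.09], "rot": [0, 0, -0.03], "grip": 1}, {"delta_pos": [0.001, -0.002, 0.12], "rot": [0, 0, -0.03], "grip": 1}, {"delta_pos": [0.001, -0.002, 0.131], "rot": [0, 0, -0.03], "grip": 1}, {"delta_pos": [0.001, -0.002, 0.131], "rot": [0, 0, -0.03], "grip": 0}, {"delta_pos": [0.001, -0.002, 0.131], "rot": [0, 0, -0.03], "grip": -1}, {"delta_pos": [0.001, -0.002, 0.131], "rot": [0, 0, -0.03], "grip": -1}, {"delta_pos": [0.001, -0.002, 0.131], "rot": [0, 0, -0.03], "grip": -1}, {"delta_pos": [0.001, -0.002, 0.131], "rot": [0, 0, -0.03], "grip": -1}, {"delta_pos": [0.001, -0.002, 0.131], "rot": [0, 0, -0.03], "grip": -1}]}}

```text
clock: 2.65
tcp_pos: [0.4227, 0.3016, 0.0043]
eef_rot: [3.141, 0.0, 2.41]
wrist_force: [0.2, 0.1, -0.0]
gripper_width: 0.0
grasp_force: 0.0
```

```bash
python3 - <<'E'
from h import *
import json
s=monitor.state();print(s['tcp_pos'],s['gripper_width'],s['grasp_force'],s['wrist_force'])
ci=vision.camera_info('wrist'); shot('wrist','w2.png',None,1.4)
json.dump({k:np.array(v).ravel().tolist() if np.ndim(v) else float(v) for k,v in ci.items()},open('w2.json','w'))
E
```

```text
[0.42272194 0.30161466 0.00430259] 5.809008467208849e-05 0.0 [ 0.22877724  0.07077931 -0.04380048]
```

View pics/w2.png

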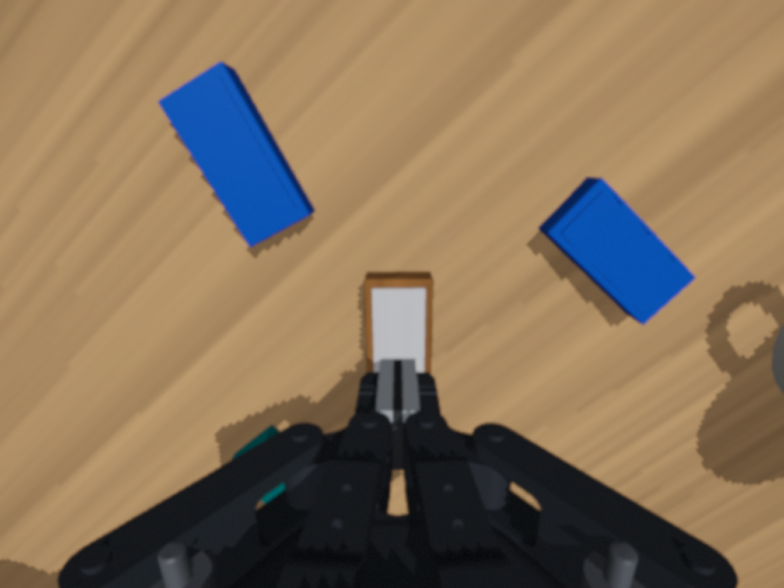

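The shut fingers' tips are at about (397,365). The badge shows beyond them, with its far top edge at (367,280)–(431,280) and width intact. I'll check whether it moved.

```bash
python3 - <<'E'
from h import *
import json
ci=json.load(open('w2.json')); w1=json.load(open('w1.json'))
s=monitor.state();t=s['tcp_pos'];y=2.41
def tool(p): d=(p-t)[:2]; return np.round([d[0]*np.cos(y)+d[1]*np.sin(y),d[0]*np.sin(y)-d[1]*np.cos(y)],4)
P=lambda ci,x,yy,z: ray(ci,((x+.5)/1.4-.5,(yy+.5)/1.4-.5),z)
for z in (.014,.0): print(z,[tool(P(ci,x,v,z)) for x,v in [(367,280),(431,280),(372,289),(425,289),(365,371),(432,371),(397,365)]])
print('before',[tool(P(w1,x,v,.014)) for x,v in [(379,236),(409,234),(412,309),(382,311)]])
K=np.array([[ci['fx'],0,ci['cx']],[0,ci['fy'],ci['cy']],[0,0,1.]])
for q in [t,t+[0,0,.01]]:
  print('tcp px',1.4*cv2.projectPoints(q.reshape(1,3),np.array(ci['rvec']),np.array(ci['tvec']),K,np.array(ci['distortion']))[0].ravel())
c=-cv2.Rodrigues(np.array(ci['rvec']))[0].T@np.array(ci['tvec']);print('cam',tool(c),c[2]-t[2])
E
```

```text
0.014 [array([ 0.0342, -0.0131]), array([0.0343, 0.0142]), array([ 0.0302, -0.0111]), array([0.0302, 0.0117]), array([-0.0094, -0.0151]), array([-0.0093,  0.0158]), array([-0.0063, -0.0003])]
0.0 [array([ 0.0302, -0.0142]), array([0.0302, 0.0154]), array([ 0.0258, -0.012 ]), array([0.0258, 0.0127]), array([-0.0171, -0.0163]), array([-0.017 ,  0.0171]), array([-0.0137, -0.0003])]
before [array([ 0.0304, -0.0105]), array([0.0313, 0.0115]), array([-0.0273,  0.0128]), array([-0.0283, -0.0106])]
tcp px [397.49389089 343.29151747]
tcp px [397.48615141 352.67186134]
cam [ 0.0828 -0.    ] 0.17779996388594616
```

The badge hasn't moved, and the tips seem well above the stated TCP: row 365 where the TCP projects to row 343. I'll check the tip height in the scene camera, with the TCP's projection marked.

```bash
python3 - <<'E'
from h import *
shot('scene','s2.png'); im=cv2.imread('pics/full_s2.png'); ci=vision.camera_info('scene')
K=np.array([[ci['fx'],0,ci['cx']],[0,ci['fy'],ci['cy']],[0,0,1.]]);t=monitor.state()['tcp_pos']
f=lambda q:cv2.projectPoints(np.array(q,float).reshape(1,3),np.array(ci['rvec'],float),np.array(ci['tvec'],float),K,np.array(ci['distortion'],float))[0].ravel()
a=f(t);x0,y0=int(a[0])-50,int(a[1])-65
o=cv2.resize(im[y0:y0+100,x0:x0+100],None,fx=6,fy=6,interpolation=cv2.INTER_CUBIC)
for h,c in [(0,(0,0,255)),(.02,(0,255,0)),(.04,(255,0,0)),(.06,(0,255,255))]:
  p=(f(t+[0,0,h])-[x0,y0]+.5)*6-.5; print(h,p); cv2.line(o,(int(p[0])-60,int(p[1])),(int(p[0])-30,int(p[1])),c,1)
cv2.imwrite('pics/s2c.png',o)
E
```

```text
0 [302.85274921 398.20405521]
0.02 [311.50197425 371.79248108]
0.04 [320.37905385 344.64398538]
0.06 [329.49264197 316.72873842]
```

View pics/s2c.png

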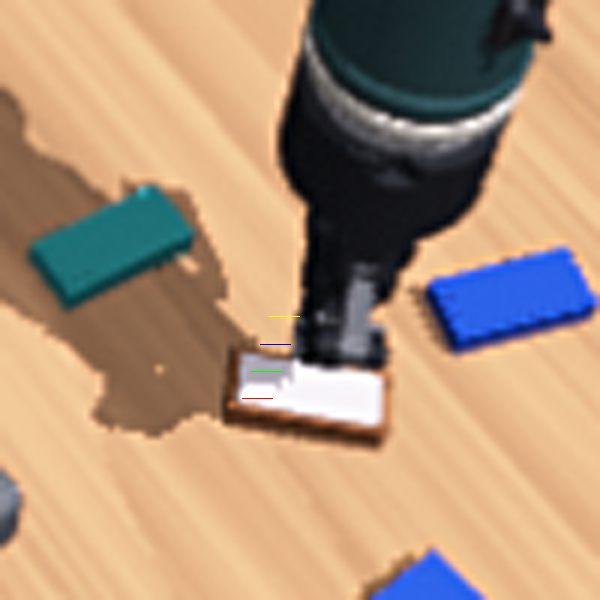

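Both views agree that the tips are about 35–40 mm above the stated TCP. I'll open part way (about 55 mm) and go down in guarded steps, watching the wrist force.

{"name": "arm_command", "arguments": {"deltas": [{"delta_pos": [0, 0, 0], "rot": [0, 0, 0], "grip": 0.3}, {"delta_pos": [0, 0, 0], "rot": [0, 0, 0], "grip": 0.3}, {"delta_pos": [0, 0, 0], "rot": [0, 0, 0], "grip": 0.3}, {"delta_pos": [0, 0, 0], "rot": [0, 0, 0], "grip": 0.3}, {"delta_pos": [0, 0, 0.01], "rot": [0, 0, 0], "grip": 0.3}, {"delta_pos": [0, 0, 0.02], "rot": [0, 0, 0], "grip": 0.3}, {"delta_pos": [0, 0, 0.02], "rot": [0, 0, 0], "grip": 0.3}]}}

```text
clock: 3.62
tcp_pos: [0.4213, 0.3008, -0.0174]
eef_rot: [-3.138, -0.001, 2.41]
wrist_force: [-0.3, -0.5, 0.4]
gripper_width: 0.651
grasp_force: 0.0
```

{"name": "arm_command", "arguments": {"deltas": [{"delta_pos": [0, 0, 0.004], "rot": [0, 0, 0], "grip": 0.3}, {"delta_pos": [0, 0, 0.008], "rot": [0, 0, 0], "grip": 0.3}, {"delta_pos": [0, 0, 0.008], "rot": [0, 0, 0], "grip": 0.3}]}}

```text
clock: 4.0
tcp_pos: [0.4224, 0.3015, -0.0241]
eef_rot: [-3.141, -0.0, 2.41]
wrist_force: [0.4, 0.0, -0.3]
gripper_width: 0.653
grasp_force: 0.0
```

{"name": "arm_command", "arguments": {"deltas": [{"delta_pos": [0, 0, 0.003], "rot": [0, 0, 0], "grip": 0.3}, {"delta_pos": [0, 0, 0.003], "rot": [0, 0, 0], "grip": 0.3}]}}

```text
clock: 4.25
tcp_pos: [0.4225, 0.3016, -0.027]
eef_rot: [-3.141, -0.0, 2.41]
wrist_force: [-0.3, 0.7, -0.0]
gripper_width: 0.648
grasp_force: 0.0
```

{"name": "arm_command", "arguments": {"deltas": [{"delta_pos": [0, 0, 0.003], "rot": [0, 0, 0], "grip": 0.3}, {"delta_pos": [0, 0, 0.003], "rot": [0, 0, 0], "grip": 0.3}]}}

```text
clock: 4.5
tcp_pos: [0.4224, 0.3015, -0.0301]
eef_rot: [-3.141, -0.0, 2.41]
wrist_force: [-0.4, -0.7, 0.3]
gripper_width: 0.648
grasp_force: 0.0
```

```bash
python3 - <<'E'
from h import *
import json
s=monitor.state();print(s['tcp_pos'],s['gripper_width'],s['wrist_force'])
ci=vision.camera_info('wrist'); shot('wrist','w3.png',None,1.4)
json.dump({k:np.array(v).ravel().tolist() if np.ndim(v) else float(v) for k,v in ci.items()},open('w3.json','w'))
E
```

```text
[ 0.42244123  0.30150523 -0.03005468] 0.647775484938221 [-0.37073412 -0.68606843  0.29174205]
```

View pics/w3.png

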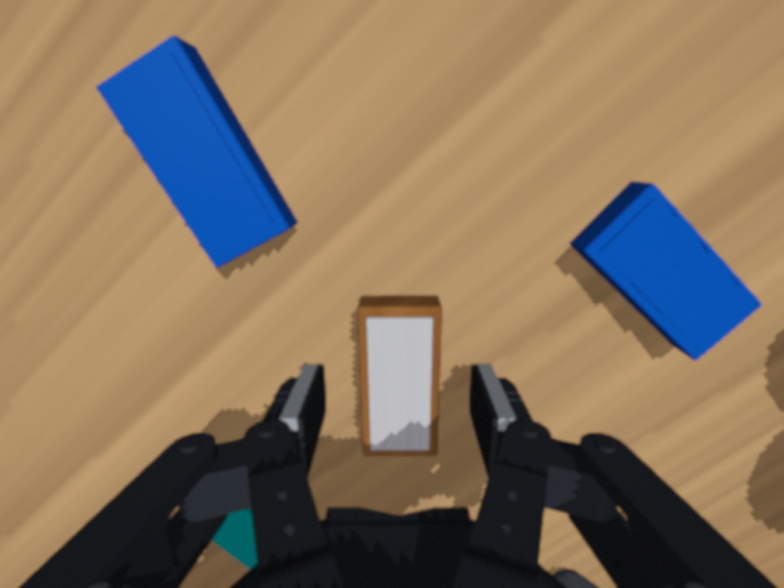

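The fingers stand astride the badge, with tips at (325,365) and (470,365). By scale the tips are about level with its top, so I'll go about 7 mm lower, then close.

{"name": "arm_command", "arguments": {"deltas": [{"delta_pos": [0, 0, 0.003], "rot": [0, 0, 0], "grip": 0.3}, {"delta_pos": [0, 0, 0.004], "rot": [0, 0, 0], "grip": 0.3}, {"delta_pos": [0, 0, 0.004], "rot": [0, 0, 0], "grip": 0.3}]}}

```text
clock: 4.92
tcp_pos: [0.4225, 0.3016, -0.034]
eef_rot: [-3.141, -0.0, 2.41]
wrist_force: [0.2, 0.7, 0.7]
gripper_width: 0.649
grasp_force: 0.0
```

{"name": "arm_command", "arguments": {"deltas": [{"delta_pos": [0, 0, 0.002], "rot": [0, 0, 0], "grip": 0.3}, {"delta_pos": [0, 0, 0.003], "rot": [0, 0, 0], "grip": 0.3}, {"delta_pos": [0, 0, 0.003], "rot": [0, 0, 0], "grip": 0.3}]}}

```text
clock: 5.3
tcp_pos: [0.4225, 0.3016, -0.037]
eef_rot: [-3.141, -0.0, 2.41]
wrist_force: [-0.3, 0.5, -0.5]
gripper_width: 0.647
grasp_force: 0.0
```

{"name": "arm_command", "arguments": {"deltas": [{"delta_pos": [0, 0, 0], "rot": [0, 0, 0], "grip": -0.2}, {"delta_pos": [0, 0, 0], "rot": [0, 0, 0], "grip": -1}, {"delta_pos": [0, 0, 0], "rot": [0, 0, 0], "grip": -1}, {"delta_pos": [0, 0, 0], "rot": [0, 0, 0], "grip": -1}, {"delta_pos": [0, 0, 0], "rot": [0, 0, 0], "grip": -1}]}}

```text
clock: 5.92
tcp_pos: [0.4233, 0.302, -0.0362]
eef_rot: [3.14, 0.0, 2.41]
wrist_force: [0.2, -0.7, 5.1]
gripper_width: 0.33
grasp_force: 62.4
```

The badge is gripped at about 28–30 mm, and a light 5 N on the table shows the tips sit 36 mm above the stated TCP. Next I'll lift and work out the badge's offset from w3: plate corners (366,318), (433,318), (430,451), (369,451).

{"name": "arm_command", "arguments": {"deltas": [{"delta_pos": [0, 0, -0.02], "rot": [0, 0, 0], "grip": -1}, {"delta_pos": [0, 0, -0.06], "rot": [0, 0, 0], "grip": -1}, {"delta_pos": [0, 0, -0.1], "rot": [0, 0, 0], "grip": -1}, {"delta_pos": [0, 0, -0.12], "rot": [0, 0, 0], "grip": -1}, {"delta_pos": [0, 0, -0.12], "rot": [0, 0, 0], "grip": -1}]}}

```text
clock: 6.55
tcp_pos: [0.4239, 0.3024, 0.0847]
eef_rot: [3.138, 0.001, 2.41]
wrist_force: [-0.7, -0.1, -0.6]
gripper_width: 0.334
grasp_force: 60.3
```

```bash
python3 - <<'E'
from h import *
import json
ci=json.load(open('w3.json'));t=np.array([.42244,.30151,0])
p=np.array([ray(ci,((x+.5)/1.4-.5,(y+.5)/1.4-.5),.014) for x,y in [(366,318),(433,318),(430,451),(369,451)]])
y=2.41;T=lambda d:(np.round([d[0]*np.cos(y)+d[1]*np.sin(y),d[0]*np.sin(y)-d[1]*np.cos(y)],4))
off=T(p.mean(0)-t);d=p[0]+p[1]-p[2]-p[3];print('off',off,'yaw',np.arctan2(d[1],d[0]),[np.linalg.norm(p[i]-p[i-1]) for i in range(4)])
s=monitor.state();print(s['tcp_pos'],s['gripper_width'],s['grasp_force'])
pad=np.array([.5883,-.0706]);yn=.160+np.pi
tgt=pad-off[0]*np.array([np.cos(yn),np.sin(yn)]);print('tcp target',tgt,'tool delta',T(tgt-s['tcp_pos'][:2]),'rot',-(yn-s['eef_rot'][2]))
E
```

```text
off [0.0022 0.0007] yaw 2.41235862820058 [np.float64(0.056380676667316706), np.float64(0.023454385112761936), np.float64(0.056365501461537036), np.float64(0.02408851275845067)]
[0.42389133 0.30243369 0.08470788] 0.3341765316394557 60.34676671028137
tcp target [ 0.5904719 -0.0702495] tool delta [-0.3729 -0.166 ] rot -0.8917890298185078
```

{"name": "arm_command", "arguments": {"deltas": [{"delta_pos": [-0.373, -0.165, 0], "rot": [0, 0, -0.892], "grip": -1}, {"delta_pos": [-0.373, -0.165, 0], "rot": [0, 0, -0.892], "grip": -1}, {"delta_pos": [-0.373, -0.165, 0], "rot": [0, 0, -0.892], "grip": -1}, {"delta_pos": [-0.373, -0.165, 0], "rot": [0, 0, -0.892], "grip": -1}, {"delta_pos": [-0.373, -0.165, 0], "rot": [0, 0, -0.892], "grip": -1}, {"delta_pos": [-0.373, -0.165, 0], "rot": [0, 0, -0.892], "grip": -1}, {"delta_pos": [-0.373, -0.165, 0], "rot": [0, 0, -0.892], "grip": -1}, {"delta_pos": [-0.373, -0.165, 0], "rot": [0, 0, -0.892], "grip": -1}, {"delta_pos": [-0.373, -0.165, 0], "rot": [0, 0, -0.892], "grip": -1}, {"delta_pos": [-0.373, -0.165, 0.01], "rot": [0, 0, -0.892], "grip": -1}, {"delta_pos": [-0.373, -0.165, 0.01], "rot": [0, 0, -0.892], "grip": -1}]}}

```text
clock: 7.92
tcp_pos: [0.588, -0.0686, 0.0714]
eef_rot: [3.14, -0.003, -2.979]
wrist_force: [0.5, -1.0, -0.4]
gripper_width: 0.331
grasp_force: 60.3
```

```bash
python3 - <<'E'
from h import *
import json
s=monitor.state();print(s['tcp_pos'],s['eef_rot'],s['q'],s['gripper_width'])
ci=vision.camera_info('wrist'); shot('wrist','w4.png',None,1.4)
json.dump({k:np.array(v).ravel().tolist() if np.ndim(v) else float(v) for k,v in ci.items()},open('w4.json','w'))
E
```

```text
[ 0.5879944  -0.06860149  0.07135462] [ 3.14037963 -0.00318643 -2.97936656] [-1.58315229e-01  2.17448771e-01  1.90220990e+00  1.72250117e-04
  1.02534032e+00 -1.89142533e+00] 0.3309924675260883
```

View pics/w4.png

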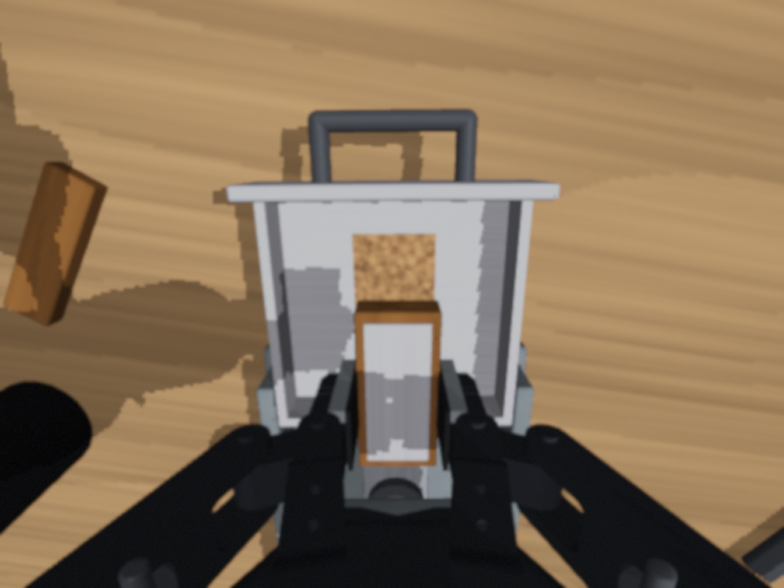

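The badge hangs over the tray, parallel to the pad. The pad's front edge is (352,234)–(435,234), the plate corners are (363,323), (433,323), (431,460) and (368,460), the bar is (317,118)–(472,118), and the panel's top edge runs (228,190)–(559,188).

```bash
python3 - <<'E'
from h import *
import json
ci=json.load(open('w4.json'));s=monitor.state();t=s['tcp_pos'];y=s['eef_rot'][2]
T=lambda d:(np.round([d[0]*np.cos(y)+d[1]*np.sin(y),d[0]*np.sin(y)-d[1]*np.cos(y)],4))
P=lambda x,v,z: ray(ci,((x+.5)/1.4-.5,(v+.5)/1.4-.5),z)
def line(n,a,b,z):
    a,b=P(*a,z),P(*b,z);d=b-a;print(n,'mid',T((a+b)/2-t),'len',np.linalg.norm(d),'ang in tool',np.diff([0,np.arctan2(*T(d))]),(a+b)/2)
print(t,y)
line('padfront',(352,234),(435,234),.026)
line('bar',(317,118),(472,118),.042)
line('panel',(228,190),(559,188),.055)
line('drawer backwall top',(275,427),(520,427),.05)
for z in (.117,.121):
  p=np.array([P(*q,z) for q in [(363,323),(433,323),(431,460),(368,460)]]);d=p[0]+p[1]-p[2]-p[3]
  print('badge',z,T(p.mean(0)-t),np.arctan2(*T(d)[::-1]),[np.linalg.norm(p[i]-p[i-1]) for i in range(4)])
E
```

```text
[ 0.58860245 -0.06885749  0.07206571] -2.9795277530904425
padfront mid [ 0.045  -0.0011] len 0.04537905830313199 ang in tool [0.] [ 0.544356   -0.07717589  0.026     ]
bar mid [ 0.1022 -0.0004] len 0.07249396128360462 ang in tool [0.00137931] [ 0.48780834 -0.08571318  0.042     ]
panel mid [ 0.0708 -0.0008] len 0.15281049665110652 ang in tool [0.00654441] [ 0.51883826 -0.08110878  0.055     ]
drawer backwall top mid [-0.0621  0.0012] len 0.14091293867729765 ang in tool [-0.] [ 0.64967403 -0.05763258  0.05      ]
badge 0.117 [0.0003 0.0015] -0.01206837958023032 [np.float64(0.05800467437842403), np.float64(0.024333519389242438), np.float64(0.058028568149611916), np.float64(0.02478317110837413)]
badge 0.121 [0.0028 0.0015] -0.011555041255653334 [np.float64(0.05625174360139449), np.float64(0.023598148050502244), np.float64(0.05627491529065797), np.float64(0.02403421106586384)]
```

Badge and pad agree to about 2 mm sideways and less lengthwise. I'll shift 1.5 mm and lower.

{"name": "arm_command", "arguments": {"deltas": [{"delta_pos": [0, -0.002, 0.03], "rot": [0, 0, 0], "grip": -1}, {"delta_pos": [0, -0.002, 0.055], "rot": [0, 0, 0], "grip": -1}, {"delta_pos": [0, -0.002, 0.07], "rot": [0, 0, 0], "grip": -1}, {"delta_pos": [0, -0.002, 0.078], "rot": [0, 0, 0], "grip": -1}, {"delta_pos": [0, -0.002, 0.081], "rot": [0, 0, 0], "grip": -1}, {"delta_pos": [0, -0.002, 0.081], "rot": [0, 0, 0], "grip": -1}]}}

```text
clock: 8.72
tcp_pos: [0.5908, -0.0724, -0.0072]
eef_rot: [-3.141, 0.001, -2.981]
wrist_force: [-0.7, 0.1, 0.6]
gripper_width: 0.335
grasp_force: 60.3
```

{"name": "arm_command", "arguments": {"deltas": [{"delta_pos": [0, 0, 0.001], "rot": [0, 0, 0], "grip": -1}, {"delta_pos": [0, 0, 0.002], "rot": [0, 0, 0], "grip": -1}, {"delta_pos": [0, 0, 0.002], "rot": [0, 0, 0], "grip": -1}]}}

```text
clock: 9.1
tcp_pos: [0.5903, -0.0724, -0.0096]
eef_rot: [-3.142, 0.0, -2.982]
wrist_force: [-0.3, -0.5, -0.7]
gripper_width: 0.335
grasp_force: 60.3
```

{"name": "arm_command", "arguments": {"deltas": [{"delta_pos": [0.001, 0.001, 0], "rot": [0, 0, 0], "grip": -1}, {"delta_pos": [0.001, 0.001, 0.001], "rot": [0, 0, 0], "grip": -1}, {"delta_pos": [0.001, 0.001, 0.001], "rot": [0, 0, 0], "grip": -1}]}}

```text
clock: 9.48
tcp_pos: [0.5893, -0.0714, -0.0102]
eef_rot: [3.142, 0.0, -2.981]
wrist_force: [-2.3, 1.0, 5.6]
gripper_width: 0.337
grasp_force: 62.2
```

Touchdown (5.6 N). I'll open to about 55 mm and lift.

{"name": "arm_command", "arguments": {"deltas": [{"delta_pos": [0, 0, 0], "rot": [0, 0, 0], "grip": -0.1}, {"delta_pos": [0, 0, 0], "rot": [0, 0, 0], "grip": 0.2}, {"delta_pos": [0, 0, 0], "rot": [0, 0, 0], "grip": 0.2}, {"delta_pos": [0, 0, 0], "rot": [0, 0, 0], "grip": 0.2}, {"delta_pos": [0, 0, -0.02], "rot": [0, 0, 0], "grip": 0.2}, {"delta_pos": [0, 0, -0.06], "rot": [0, 0, 0], "grip": 0.2}, {"delta_pos": [0.01, 0, -0.1], "rot": [0, 0, 0], "grip": 0.2}, {"delta_pos": [0.03, 0, -0.12], "rot": [0, 0, 0], "grip": 0.2}, {"delta_pos": [0.03, 0, -0.12], "rot": [0, 0, 0], "grip": 0.2}, {"delta_pos": [0.03, 0, -0.12], "rot": [0, 0, 0], "grip": 0.2}, {"delta_pos": [0.03, 0, -0.12], "rot": [0, 0, 0], "grip": 0.2}]}}

```text
clock: 10.85
tcp_pos: [0.5591, -0.076, 0.108]
eef_rot: [3.141, -0.002, -2.981]
wrist_force: [-0.2, 0.5, -0.5]
gripper_width: 0.598
grasp_force: 0.0
```

```bash
python3 - <<'E'
from h import *
import json
s=monitor.state();print(s['clock'],s['tcp_pos'],s['eef_rot'],s['gripper_width'])
ci=vision.camera_info('wrist'); shot('wrist','w5.png',None,1.4)
json.dump({k:np.array(v).ravel().tolist() if np.ndim(v) else float(v) for k,v in ci.items()},open('w5.json','w'))
E
```

```text
10.85 [ 0.55905334 -0.07604136  0.10802715] [ 3.14092417e+00 -1.70234005e-03 -2.98129927e+00] 0.5975042176652513
```

View pics/w5.png

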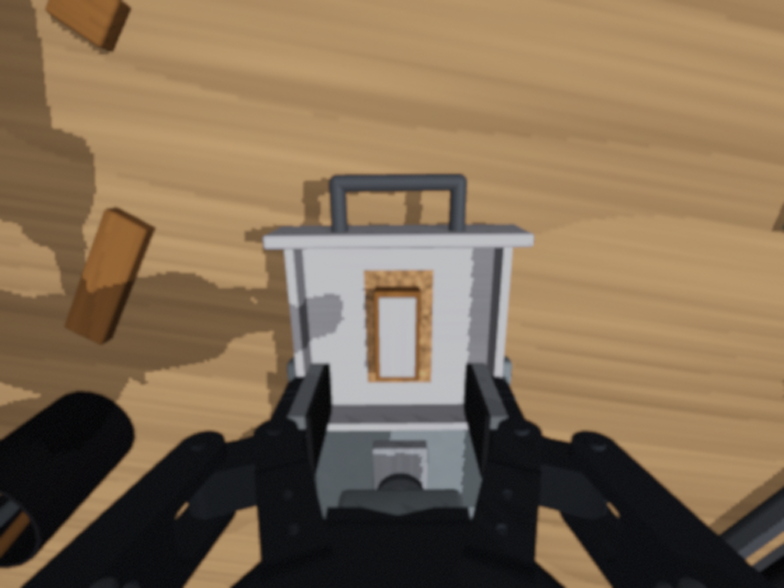

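The badge lies plate up on the pad but nearer its rear: pad corners are (364,270), (432,270), (431,381), (368,381), and plate corners (377,297), (417,297), (416,378), (379,378). I'll compute the offset.

```bash
python3 - <<'E'
from h import *
import json
ci=json.load(open('w5.json'));t=np.array([.55905,-.07604,0]);y=-2.9813
T=lambda d:(np.round([d[0]*np.cos(y)+d[1]*np.sin(y),d[0]*np.sin(y)-d[1]*np.cos(y)],4))
P=lambda x,v,z: ray(ci,((x+.5)/1.4-.5,(v+.5)/1.4-.5),z)
for n,q,z in [('pad',[(364,270),(432,270),(431,381),(368,381)],.026),('plate',[(377,297),(417,297),(416,378),(379,378)],.040),('bar',[(335,182),(463,182)],.042),('panel',[(265,236),(532,234)],.055)]:
  p=np.array([P(*k,z) for k in q]);d=p[0]+p[1]-p[-1]-p[-2]
  print(n,T(p.mean(0)-t),p.mean(0),np.arctan2(*T(d)[::-1]),[np.linalg.norm(p[i]-p[i-1]).round(4) for i in range(len(q))])
E
```

```text
pad [-0.0265  0.0018] [ 0.58494898 -0.07005647  0.026     ] -0.014606386611981156 [np.float64(0.0822), np.float64(0.0445), np.float64(0.0822), np.float64(0.0452)]
plate [-0.0283  0.0007] [ 0.58688615 -0.07081453  0.04      ] -0.006055289311900819 [np.float64(0.0578), np.float64(0.0253), np.float64(0.0578), np.float64(0.0251)]
bar [0.0709 0.0016] [ 0.48877509 -0.08573829  0.042     ] -0.0 [np.float64(0.0736), np.float64(0.0736)]
panel [0.0426 0.0013] [ 0.51677425 -0.08153697  0.055     ] 0.0 [np.float64(0.1513), np.float64(0.1513)]
```

The badge is within 2 mm of the pad's centre and aligned, and it has been let go. Next I'll shut the fingers and stand them in front of the bar (bar at tool x +0.071).

{"name": "arm_command", "arguments": {"deltas": [{"delta_pos": [0.05, 0.002, 0], "rot": [0, 0, 0], "grip": -1}, {"delta_pos": [0.105, 0.002, 0], "rot": [0, 0, 0], "grip": -1}, {"delta_pos": [0.105, 0.002, 0.01], "rot": [0, 0, 0], "grip": -1}, {"delta_pos": [0.105, 0.002, 0.05], "rot": [0, 0, 0], "grip": -1}, {"delta_pos": [0.105, 0.002, 0.085], "rot": [0, 0, 0], "grip": -1}, {"delta_pos": [0.105, 0.002, 0.107], "rot": [0, 0, 0], "grip": -1}, {"delta_pos": [0.105, 0.002, 0.112], "rot": [0, 0, 0], "grip": -1}, {"delta_pos": [0.105, 0.002, 0.112], "rot": [0, 0, 0], "grip": -1}, {"delta_pos": [0.105, 0.002, 0.112], "rot": [0, 0, 0], "grip": -1}]}}

```text
clock: 12.02
tcp_pos: [0.4569, -0.0913, -0.0018]
eef_rot: [-3.141, 0.002, -2.981]
wrist_force: [-0.2, 0.3, -0.2]
gripper_width: 0.0
grasp_force: 0.0
```

{"name": "arm_command", "arguments": {"deltas": [{"delta_pos": [-0.008, 0, 0], "rot": [0, 0, 0], "grip": -1}, {"delta_pos": [-0.016, 0, 0], "rot": [0, 0, 0], "grip": -1}, {"delta_pos": [-0.022, 0, 0], "rot": [0, 0, 0], "grip": -1}, {"delta_pos": [-0.028, 0, 0], "rot": [0, 0, 0], "grip": -1}, {"delta_pos": [-0.035, 0, 0], "rot": [0, 0, 0], "grip": -1}, {"delta_pos": [-0.042, 0, 0], "rot": [0, 0, 0], "grip": -1}, {"delta_pos": [-0.05, 0, 0], "rot": [0, 0, 0], "grip": -1}, {"delta_pos": [-0.058, 0, 0], "rot": [0, 0, 0], "grip": -1}, {"delta_pos": [-0.066, 0, 0], "rot": [0, 0, 0], "grip": -1}, {"delta_pos": [-0.074, 0, 0], "rot": [0, 0, 0], "grip": -1}, {"delta_pos": [-0.082, 0, 0], "rot": [0, 0, 0], "grip": -1}, {"delta_pos": [-0.09, 0, 0], "rot": [0, 0, 0], "grip": -1}]}}

```text
clock: 13.52
tcp_pos: [0.5446, -0.0765, -0.003]
eef_rot: [3.141, -0.0, -2.981]
wrist_force: [-1.8, 1.2, 0.8]
gripper_width: 0.002
grasp_force: 1.2
```

Contact with the bar (about 2 N of friction). I'll go on gently to the end.

{"name": "arm_command", "arguments": {"deltas": [{"delta_pos": [-0.006, 0, 0], "rot": [0, 0, 0], "grip": -1}, {"delta_pos": [-0.012, 0, 0], "rot": [0, 0, 0], "grip": -1}, {"delta_pos": [-0.018, 0, 0], "rot": [0, 0, 0], "grip": -1}, {"delta_pos": [-0.022, 0, 0], "rot": [0, 0, 0], "grip": -1}, {"delta_pos": [-0.025, 0, 0], "rot": [0, 0, 0], "grip": -1}, {"delta_pos": [-0.025, 0, 0], "rot": [0, 0, 0], "grip": -1}]}}

```text
clock: 14.28
tcp_pos: [0.5697, -0.0729, -0.0027]
eef_rot: [-3.141, 0.001, -2.981]
wrist_force: [-0.4, 0.9, -1.1]
gripper_width: 0.001
grasp_force: 0.4
```

{"name": "arm_command", "arguments": {"deltas": [{"delta_pos": [-0.002, 0, 0], "rot": [0, 0, 0], "grip": -1}, {"delta_pos": [-0.004, 0, 0], "rot": [0, 0, 0], "grip": -1}, {"delta_pos": [-0.006, 0, 0], "rot": [0, 0, 0], "grip": -1}, {"delta_pos": [-0.006, 0, 0], "rot": [0, 0, 0], "grip": -1}]}}

```text
clock: 14.78
tcp_pos: [0.5755, -0.0719, -0.0027]
eef_rot: [-3.141, 0.001, -2.981]
wrist_force: [-0.7, -0.2, 0.7]
gripper_width: -0.003
grasp_force: 0.5
```

{"name": "arm_command", "arguments": {"deltas": [{"delta_pos": [-0.002, 0, 0], "rot": [0, 0, 0], "grip": -1}, {"delta_pos": [-0.003, 0, 0], "rot": [0, 0, 0], "grip": -1}, {"delta_pos": [-0.003, 0, 0], "rot": [0, 0, 0], "grip": -1}]}}

```text
clock: 15.15
tcp_pos: [0.5759, -0.0718, -0.0028]
eef_rot: [3.141, -0.004, -2.981]
wrist_force: [-7.7, -3.1, 6.3]
gripper_width: -0.004
grasp_force: 3.9
```

The stop is met where predicted (0.5755). One more firm push will confirm it.

{"name": "arm_command", "arguments": {"deltas": [{"delta_pos": [-0.002, 0, 0], "rot": [0, 0, 0], "grip": -1}, {"delta_pos": [-0.003, 0, 0], "rot": [0, 0, 0], "grip": -1}, {"delta_pos": [-0.003, 0, 0], "rot": [0, 0, 0], "grip": -1}]}}

```text
clock: 15.52
tcp_pos: [0.5758, -0.0717, -0.0029]
eef_rot: [3.141, -0.01, -2.981]
wrist_force: [-14.9, -4.2, 12.9]
gripper_width: 0.001
grasp_force: 8.0
```

The drawer is home. I'll back off, rise and then go over the knob.

{"name": "arm_command", "arguments": {"deltas": [{"delta_pos": [0.02, 0, 0], "rot": [0, 0, 0], "grip": -1}, {"delta_pos": [0.04, 0, 0], "rot": [0, 0, 0], "grip": -1}, {"delta_pos": [0.04, 0, -0.05], "rot": [0, 0, 0], "grip": -1}, {"delta_pos": [0.04, 0, -0.11], "rot": [0, 0, 0], "grip": -1}, {"delta_pos": [0.04, 0, -0.17], "rot": [0, 0, 0], "grip": -1}, {"delta_pos": [0.04, 0, -0.21], "rot": [0, 0, 0], "grip": -1}, {"delta_pos": [0.04, 0, -0.21], "rot": [0, 0, 0], "grip": -1}, {"delta_pos": [0.04, 0, -0.21], "rot": [0, 0, 0], "grip": -1}, {"delta_pos": [0.04, 0, -0.21], "rot": [0, 0, 0], "grip": -1}]}}

```text
clock: 16.65
tcp_pos: [0.5402, -0.0769, 0.205]
eef_rot: [3.14, -0.003, -2.981]
wrist_force: [0.5, 0.4, -0.2]
gripper_width: 0.002
grasp_force: 0.0
```

```bash
python3 - <<'E'
from h import *
s=monitor.state();t=s['tcp_pos'];y=s['eef_rot'][2];d=np.array([.6885,-.0533])-t[:2];print(s['clock'],t,y,d[0]*np.cos(y)+d[1]*np.sin(y),d[0]*np.sin(y)-d[1]*np.cos(y),s['gripper_width'])
E
```

```text
16.65 [ 0.54018005 -0.07687018  0.20496412] -2.9813546745722115 -0.15018056703293514 -0.0003966877132486231 0.0020556807013871665
```

{"name": "arm_command", "arguments": {"deltas": [{"delta_pos": [-0.05, 0, 0], "rot": [0, 0, 0], "grip": -1}, {"delta_pos": [-0.1, 0, 0], "rot": [0, 0, 0], "grip": -1}, {"delta_pos": [-0.15, 0, 0], "rot": [0, 0, 0], "grip": -1}, {"delta_pos": [-0.15, 0, 0], "rot": [0, 0, 0], "grip": -1}, {"delta_pos": [-0.15, 0, 0.015], "rot": [0, 0, 0], "grip": -1}, {"delta_pos": [-0.15, 0, 0.028], "rot": [0, 0, 0], "grip": -1}, {"delta_pos": [-0.15, 0, 0.028], "rot": [0, 0, 0], "grip": -1}, {"delta_pos": [-0.15, 0, 0.028], "rot": [0, 0, 0], "grip": -1}]}}

```text
clock: 17.65
tcp_pos: [0.689, -0.0535, 0.1795]
eef_rot: [-3.141, 0.0, -2.982]
wrist_force: [-0.5, 0.7, 0.4]
gripper_width: 0.006
grasp_force: 0.0
```

```bash
python3 - <<'E'
from h import *
s=monitor.state();t=s['tcp_pos'];print(s['clock'],t,s['wrist_force'])
for n in('wrist','scene'): shot(n,n+'6.png')
w=cv2.imread('pics/full_wrist6.png')
ci=vision.camera_info('scene')
K=np.array([[ci['fx'],0,ci['cx']],[0,ci['fy'],ci['cy']],[0,0,1.]])
a=cv2.projectPoints(np.array([[.66,-.06,.12]]),np.array(ci['rvec'],float),np.array(ci['tvec'],float),K,np.array(ci['distortion'],float))[0].ravel().astype(int)
sc=cv2.imread('pics/full_scene6.png');x0,y0=max(a[0]-65,0),max(a[1]-60,0)
c=cv2.resize(sc[y0:y0+140,x0:x0+130],(390,420),interpolation=cv2.INTER_CUBIC)
cv2.imwrite('pics/c6.png',np.hstack([w[:,100:500],c]))
E
```

```text
17.65 [ 0.68896606 -0.05348515  0.17954432] [-0.45807304  0.68299958  0.44797974]
```

View pics/c6.png

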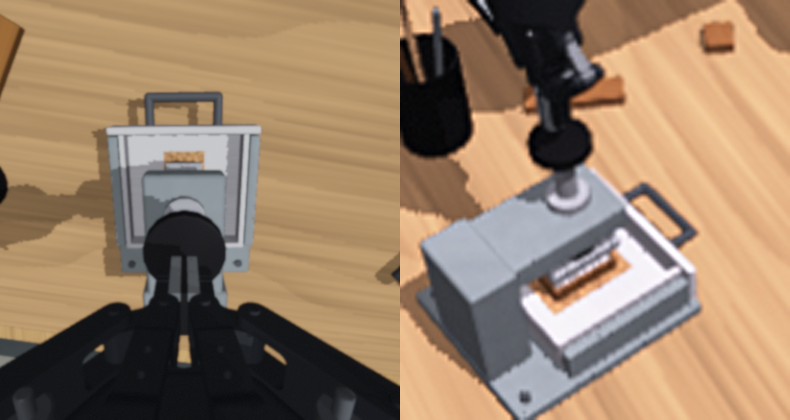

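The drawer is home with the badge under the foot, and the shut fingers are over the knob's middle. Now I'll feel for the knob's top.

{"name": "arm_command", "arguments": {"deltas": [{"delta_pos": [0, 0, 0.005], "rot": [0, 0, 0], "grip": -1}, {"delta_pos": [0, 0, 0.01], "rot": [0, 0, 0], "grip": -1}, {"delta_pos": [0, 0, 0.01], "rot": [0, 0, 0], "grip": -1}, {"delta_pos": [0, 0, 0.01], "rot": [0, 0, 0], "grip": -1}]}}

```text
clock: 18.25
tcp_pos: [0.6894, -0.0532, 0.169]
eef_rot: [3.141, -0.0, -2.981]
wrist_force: [0.4, -0.1, -0.6]
gripper_width: -0.0
grasp_force: 0.0
```

{"name": "arm_command", "arguments": {"deltas": [{"delta_pos": [0, 0, 0.002], "rot": [0, 0, 0], "grip": -1}, {"delta_pos": [0, 0, 0.002], "rot": [0, 0, 0], "grip": -1}]}}

```text
clock: 18.5
tcp_pos: [0.6894, -0.0532, 0.167]
eef_rot: [3.142, -0.0, -2.981]
wrist_force: [-0.4, 0.3, -0.0]
gripper_width: -0.001
grasp_force: 0.0
```

{"name": "arm_command", "arguments": {"deltas": [{"delta_pos": [0, 0, 0.002], "rot": [0, 0, 0], "grip": -1}, {"delta_pos": [0, 0, 0.002], "rot": [0, 0, 0], "grip": -1}]}}

```text
clock: 18.75
tcp_pos: [0.6893, -0.0533, 0.1649]
eef_rot: [3.141, -0.0, -2.981]
wrist_force: [-0.5, 0.3, -0.6]
gripper_width: 0.002
grasp_force: 0.0
```

{"name": "arm_command", "arguments": {"deltas": [{"delta_pos": [0, 0, 0.0015], "rot": [0, 0, 0], "grip": -1}, {"delta_pos": [0, 0, 0.0015], "rot": [0, 0, 0], "grip": -1}]}}

```text
clock: 19.0
tcp_pos: [0.6896, -0.0533, 0.1639]
eef_rot: [-3.141, 0.0, -2.981]
wrist_force: [0.2, 0.1, 0.3]
gripper_width: -0.0
grasp_force: 0.2
```

{"name": "arm_command", "arguments": {"deltas": [{"delta_pos": [0, 0, 0.0015], "rot": [0, 0, 0], "grip": -1}, {"delta_pos": [0, 0, 0.0015], "rot": [0, 0, 0], "grip": -1}]}}

```text
clock: 19.25
tcp_pos: [0.6896, -0.0533, 0.1628]
eef_rot: [-3.141, 0.001, -2.981]
wrist_force: [-1.6, -0.6, 3.7]
gripper_width: 0.0
grasp_force: 1.9
```

{"name": "arm_command", "arguments": {"deltas": [{"delta_pos": [0, 0, 0.0015], "rot": [0, 0, 0], "grip": -1}, {"delta_pos": [0, 0, 0.0015], "rot": [0, 0, 0], "grip": -1}]}}

```text
clock: 19.5
tcp_pos: [0.6896, -0.0533, 0.1609]
eef_rot: [-3.141, 0.0, -2.981]
wrist_force: [-0.6, 0.3, 3.9]
gripper_width: -0.001
grasp_force: 2.1
```

Contact at z≈0.1635 (the knob's top), and the spring gives about 4 N. The target for 25 mm is z≈0.1385.

{"name": "arm_command", "arguments": {"deltas": [{"delta_pos": [0, 0, 0.003], "rot": [0, 0, 0], "grip": -1}, {"delta_pos": [0, 0, 0.006], "rot": [0, 0, 0], "grip": -1}, {"delta_pos": [0, 0, 0.009], "rot": [0, 0, 0], "grip": -1}, {"delta_pos": [0, 0, 0.012], "rot": [0, 0, 0], "grip": -1}, {"delta_pos": [0, 0, 0.015], "rot": [0, 0, 0], "grip": -1}, {"delta_pos": [0, 0, 0.018], "rot": [0, 0, 0], "grip": -1}, {"delta_pos": [0, 0, 0.02], "rot": [0, 0, 0], "grip": -1}, {"delta_pos": [0, 0, 0.02], "rot": [0, 0, 0], "grip": -1}]}}

```text
clock: 20.5
tcp_pos: [0.6898, -0.0533, 0.1428]
eef_rot: [-3.141, 0.001, -2.981]
wrist_force: [-5.2, 0.5, 12.2]
gripper_width: -0.003
grasp_force: 6.2
```

{"name": "arm_command", "arguments": {"deltas": [{"delta_pos": [0, 0, 0.002], "rot": [0, 0, 0], "grip": -1}, {"delta_pos": [0, 0, 0.004], "rot": [0, 0, 0], "grip": -1}, {"delta_pos": [0, 0, 0.004], "rot": [0, 0, 0], "grip": -1}, {"delta_pos": [0, 0, 0.004], "rot": [0, 0, 0], "grip": -1}, {"delta_pos": [0, 0, 0.004], "rot": [0, 0, 0], "grip": -1}]}}

```text
clock: 21.12
tcp_pos: [0.6898, -0.0533, 0.1397]
eef_rot: [-3.141, 0.001, -2.981]
wrist_force: [-5.6, 0.7, 15.3]
gripper_width: -0.002
grasp_force: 7.3
```

{"name": "arm_command", "arguments": {"deltas": [{"delta_pos": [0, 0, 0.001], "rot": [0, 0, 0], "grip": -1}, {"delta_pos": [0, 0, 0.001], "rot": [0, 0, 0], "grip": -1}, {"delta_pos": [0, 0, 0.001], "rot": [0, 0, 0], "grip": -1}, {"delta_pos": [0, 0, 0.001], "rot": [0, 0, 0], "grip": -1}]}}

```text
clock: 21.62
tcp_pos: [0.6898, -0.0533, 0.1389]
eef_rot: [-3.141, 0.001, -2.981]
wrist_force: [-5.7, 1.9, 15.2]
gripper_width: 0.006
grasp_force: 7.6
```

```bash
python3 - <<'E'
from h import *
s=monitor.state();print(s['clock'],s['tcp_pos'],s['wrist_force']);print(r.close_job())
E
```

```text
21.625 [ 0.6898034  -0.05326831  0.13886116] [-5.6692736   1.89860958 15.17934912]
the job is handed in; nothing more can be done
None
```

Job handed in at 21.6 s: the badge lies plate up within about 2 mm of the pad's centre, the drawer is home, and the knob is held about 25 mm down with about 15 N; the first grasp closed on air without moving the badge, because the fingertips sit about 36 mm behind the stated TCP.

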